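Change over from the air column to the power column

ROBOT

A 6-joint arm with a two-finger parallel gripper is mounted at the origin on the work surface; the furniture and walls round the work are solid. World frame = base frame: x ahead of the robot, y to its left, z up, the work surface at z = 0. Lengths are in m, angles in rad, forces in N, time in s.
With the tool pointing down it reaches from about 0.35 to 0.775 m from the base axis. Payload 5.5 kg.
Tool frame: the origin (TCP) lies midway between the tips of the shut fingers; the grasp point (between the pads) lies grip_point_offset behind it (grip_point_offset is the distance from the TCP to the grasp point, in m); z points along the fingers, y is the direction in which the jaws open and shut (so a half turn about z gives the same grasp; the last joint's range is limited). The gripper opens to 85 mm and grips with 20 to 120 N. Pads are 22 mm wide; open, the fingers measure 114 mm over their backs; the gripper's body (76 mm by 85 mm) begins 54 mm behind the grasp point. The pads swing forward as they close: fully open they stand 13 mm farther back than shut.
Start: joints at [1.082, 0.313, 0.046, 1.304, 0, 1.431], TCP at [0.197, 0.54, 0.231] pointing down, gripper open.
Joint ranges: [-2.76, 2.76], [-0.86, 1.69], [-1.03, 1.26], [-2.2, 2.34], [-1.47, 1.5], [-3.14, 3.14]. Speed limits (rad/s): [2.57, 2.57, 3.14, 3.14, 3.14, 3.14].

INTERFACE

Orientations are given as a unit quaternion [w, x, y, z].
In Python, from workcell import * gives the robot as it stands.
- The arm moves only by the tool send_rows, never from a script. Its argument "series" is one flat list of numbers, 7 for each row, row after row: the shift along the tool's x, y, z in cm, then the turn, a rotation vector about the tool's x, y, z in degrees, then the opening, from 0 (shut) to 1 (fully open). A call has 1 to 10 rows; each row is the pose to reach, as a shift and turn from the pose commanded when the call began, along the tool's axes at that moment; what a row does not reach only later rows make up. A row lasts 1/12 s, in which the tool goes at most 41.7 mm and 7.16 degrees, less where a joint would pass 70% of its speed; a pose out of reach is approached as far as the arm can. A call with a gripper value outside its range is refused whole. The fingers move at their own pace and stop on an object; "newtons" is the grip in N (left out, the last holds). Time passes only in rows, so rows that repeat a pose let the fingers close. It gives the time, the measured TCP pose, the force and the opening at its end, in the units of the state.
- get_state(): the state, without advancing time (a new reading comes with each control period).
- read_camera(name): name is "scene" or "top" or "wrist"; returns the picture (384x512x3 uint8, blue, green, red); there is no depth.
- camera_info(name): a dict with "K" (3x3 intrinsics, pixels), "xyz" and "attitude" of the camera in the world. Camera axes: x right, y down, z forward; pixel columns grow to the right and rows downward; lengths in m; the calibration is good to about 2 mm. A picture is of the moment at which its call begins: read the wrist's pose just before it. camera_info takes no time and is no camera call; for the wrist camera it gives the pose at the moment of the call.
- hand_in(): hands the job in, once; it reports no verdict.
Trained networks look in the newest picture that a camera, given by its name, has taken for a name from the list of things; names that differ only in an ending like _2 or _b are one class to them, and where a whole thing is asked for, a point or a joint stands for the part that bears it (a point fixed in the world has none). Each returns a list of dicts, best first, with "p" (0 to 1); they miss things now and then, are a little off and sometimes report something else, mostly with a low value. They report only what shows in the picture. A call takes as long as a camera call.
- silhouettes(camera, label): "pixels" (384x512 bool, what is visible of it) and "box" ([left, top, width, height] in pixels, round what is visible of it).
The state is a dict: "clock": time; "joint_pos": joint angles; "qvel": joint speeds; "tau": joint torques, N m; "tcp_pos": TCP position; "orientation": TCP orientation; "wrist_force": force on the tool from outside, world axes, zero at the start; "ft_torque": the same for the moment, N m; "finger_gap": finger opening in m.
Only numpy, scipy, OpenCV 4.12 (cv2) and the standard library are available. Lean on these libraries where they do the work, as an engineer would, in place of code of your own. Each camera call takes 0.05 s, during which the arm holds its last target. There are 200 camera calls.

TASK

We are changing from air tools to a mains tool at this bench. Put the raised square compressed-air column away by pushing it right down until it latches and stays stowed, and bring up the stowed round mains-socket column by pressing its cap home and letting go, so that it stands fully raised. Both have push-push latches, so check how each one ended up and press again if needed; leave the other things on the bench where they are.

Things in the scene. Friction and masses are not known exactly. Their poses are not given: they have to be found in the camera images.
- air_column (a joint): Height of the square pop-up column, m: +0.090 = fully raised (upper stop; it starts here), 0 = stowed and latched, -0.010 = pressed to the lower stop. Push-push latch: it changes over when the cap is pressed over 8 mm below stowed height (10 mm is the stop) and let go: from raised it then catches at 0, from stowed it rises. A shallower press changes nothing.
- power_column (a joint): Height of the round pop-up column, m: 0 = stowed and latched (it starts here), +0.090 = fully raised (upper stop), -0.010 = pressed to the lower stop. Same latch as the square one: from stowed, press it down over 8 mm, best to the stop, and let go; it then rises by itself in about 1 s as the finger is lifted off.
- air_cap (a point): Centre of the top face of the square column's flat, level aluminium cap, 78 x 78 mm, fine square groove; moves with the column. Top 103 mm above the bench when raised, 13 mm stowed, 3 mm at the lower stop (flush with its flange). The grey column below it, 74 x 74 mm, has two brass-and-steel air couplings in a pocket on one side.
- power_cap (a point): Centre of the top face of the round column's flat, level aluminium cap, 82 mm in diameter, fine round groove; moves with the column. Top 13 mm above the bench when stowed, 103 mm raised, 3 mm at the lower stop (flush with its flange). The grey column below it has two mains sockets on a flat side, out of sight while stowed.
- air_bezel (a point): Middle of the top of the square steel flange, 108 x 108 mm and 3 mm high, fixed on the bench, through which the square column runs straight up and down into the bench. Its spring pushes up with 2 to 4 N raised and 4 to 6 N stowed, plus drag of 2.5 N per 0.1 m/s; pressing the cap anywhere with 10 to 15 N takes it to the lower stop.
- power_bezel (a point): Middle of the top of the round steel flange, 110 mm in diameter and 3 mm high, fixed on the bench, through which the round column runs straight up and down into the bench. Spring and drag as for the square column.
- bin: Bystander: blue open parts bin, 144 x 95 x 60 mm, behind the columns; origin at the centre of its underside.
- block: Bystander: machined metal fixture block, 40 x 60 x 46 mm, behind the columns; origin at the centre of its underside.
- driver: Bystander: screwdriver with a blue handle, 204 mm long, lying at the right edge of the bench; origin under its middle.

How it is judged:
By the outcome, as a careful person would: the job done as asked, in the order asked, and still so for the second after the job is handed in, with the robot touching nothing.
It also fails if it takes over 42 s, if anything falls off the work surface, if the arm or the gripper's body presses on something with over 40 N, if the wrist force passes 120 N, or if a joint passes its speed limit or range.

## Working session

There is one attempt and no reset: what is moved stays moved. The work goes in short steps, Python scripts to look and compute and a tool call to move; the robot and the scene stay as the last step left them, time stands still between calls to the robot, and variables do not carry over. Pictures are saved under pics/ and viewed, about 8 in all and at most 12, crops included, and the job is handed in when it is done.

Besides the shell and the picture viewer there is one more tool, called after "Emit:" as name(argument=value, ...) on one line, values as JSON. send_rows: Moves the arm, as the interface text tells. Its arguments: {"type":"object","properties":{"series":{"type":"array"},"newtons":{"type":"number"}},"required":["series"]}

```bash
mkdir -p pics
cat > h.py <<'E'
from workcell import *
import numpy as np, cv2
from scipy.spatial.transform import Rotation as R
def ray(cam,u,v,z):
    c=camera_info(cam); K=np.array(c["K"]); a=np.array(c["attitude"]); 
    M=R.from_quat([a[1],a[2],a[3],a[0]]).as_matrix() if a.size==4 else a.reshape(3,3)
    d=M@np.linalg.solve(K,[u,v,1]); o=np.array(c["xyz"]); return o+d*(z-o[2])/d[2]
def proj(cam,p):
    c=camera_info(cam); K=np.array(c["K"]); a=np.array(c["attitude"])
    M=R.from_quat([a[1],a[2],a[3],a[0]]).as_matrix() if a.size==4 else a.reshape(3,3)
    q=K@(M.T@(np.array(p)-c["xyz"])); return q[:2]/q[2]
E
python3 - <<'E'
from h import *
s=get_state(); print({k:np.round(v,3) for k,v in s.items()})
im={}
for c in("scene","top"):
    im[c]=read_camera(c); print(c,camera_info(c))
    for l in("air_cap","power_cap","air_bezel","power_bezel","bin","block","driver"):
        try:
            for d in silhouettes(c,l)[:2]:
                m=d["pixels"]; v,u=np.nonzero(m); z={"air_cap":.103,"power_cap":.013}.get(l,.003)
                print(c,l,round(d["p"],2),d["box"],u.mean(),v.mean(),ray(c,u.mean(),v.mean(),z).round(3))
        except Exception as e: print(c,l,e)
    cv2.imwrite(f"pics/{c}0.png",im[c])
E
```

```text
{'clock': np.float64(0.0), 'joint_pos': array([1.082, 0.314, 0.045, 1.304, 0.   , 1.431]), 'qvel': array([-0.   , -0.   , -0.001,  0.002, -0.001,  0.   ]), 'tau': array([ 1.0000e-03, -4.8062e+01,  2.9854e+01,  1.9000e-02,  0.0000e+00,
        0.0000e+00]), 'tcp_pos': array([0.196, 0.54 , 0.23 ]), 'orientation': array([-0.   ,  0.174,  0.985, -0.001]), 'wrist_force': array([0.9  , 0.665, 0.581]), 'ft_torque': array([-0.039,  0.008, -0.   ]), 'finger_gap': np.float64(0.086)}
scene {'K': array([[363.88714265,   0.        , 259.43369398],
       [  0.        , 363.88714265, 196.16201031],
       [  0.        ,   0.        ,   1.        ]]), 'xyz': array([ 0.16214324, -0.83740596,  0.43332143]), 'attitude': array([-0.49421902,  0.81887309, -0.2465181 ,  0.15627941])}
scene air_cap 0.95 [180.2, 145.6, 41.3, 52.6] 200.32495716733294 169.58880639634495 [ 0.479 -0.134  0.103]
scene power_cap 0.57 [241.9, 227.5, 37.8, 26.1] 259.7066356228172 239.1536670547148 [ 0.511 -0.329  0.013]
scene air_bezel 0.78 [176.6, 147.5, 51.6, 55.1] 200.35135135135135 172.86633906633907 [0.564 0.057 0.003]
scene a
[... 1147 characters left out ...]
2.0, 182.9, 68.4, 59.8] 165.1577205882353 212.36764705882354 [ 0.528 -0.024  0.003]
top power_bezel 0.83 [278.4, 192.2, 52.4, 51.8] 303.4665012406948 214.84516129032258 [ 0.515 -0.321  0.003]
top bin 0.97 [184.4, 113.9, 72.3, 54.7] 218.66882162797532 140.46517778430797 [ 0.684 -0.141  0.003]
top bin 0.44 [268.6, 139.8, 30.6, 23.9] 284.1174551386623 152.50244698205546 [ 0.653 -0.284  0.003]
top block 0.89 [271.2, 142.0, 31.3, 22.5] 284.4725806451613 152.2709677419355 [ 0.654 -0.285  0.003]
top driver 0.96 [355.8, 159.2, 20.8, 91.2] 364.67083333333335 217.92777777777778 [ 0.505 -0.453  0.003]
top driver 0.35 [278.8, 188.9, 50.5, 51.4] 303.59536717594875 214.5638245441104 [ 0.516 -0.322  0.003]
```

```bash
python3 -c "
import cv2
a=cv2.imread('pics/top0.png')[90:290,110:400];cv2.imwrite('pics/topc.png',cv2.resize(a,None,fx=2.7,fy=2.7,interpolation=2))
a=cv2.imread('pics/scene0.png')[120:300,150:360];cv2.imwrite('pics/scenec.png',cv2.resize(a,None,fx=3,fy=3,interpolation=2))"
```

```text
(no output)
```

View pics/topc.png

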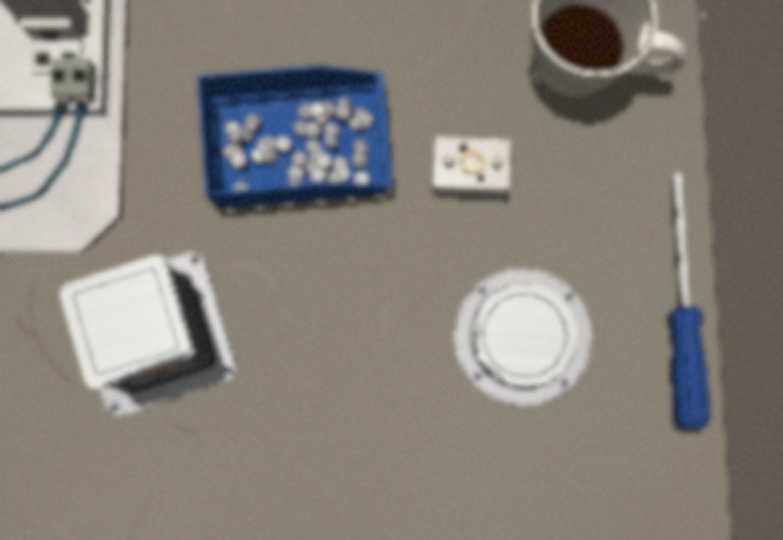

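View pics/scenec.png

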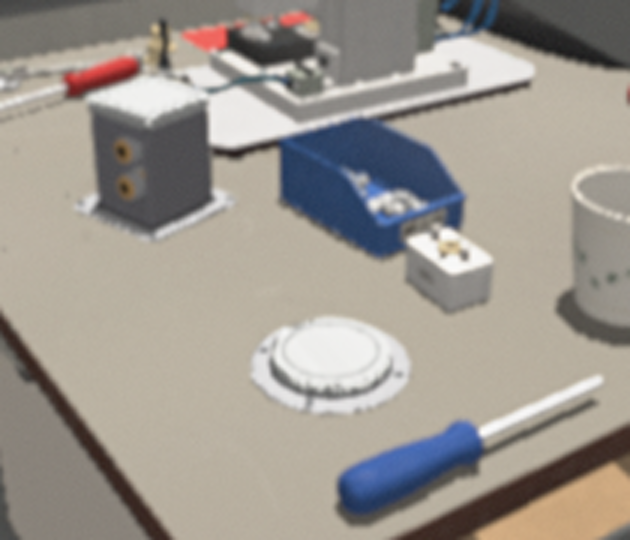

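Run:
```python
from h import *
print(ray("top",110+128/2.7,90+321/2.7,.103),ray("top",167.4,213.9,.003),ray("top",110+523/2.7,90+336/2.7,.003),ray("top",110+525/2.7,90+334/2.7,.013))
a=np.hstack([cv2.imread('pics/scene0.png'),cv2.imread('pics/top0.png')]);cv2.imwrite('pics/full.png',cv2.resize(a,(800,300)))
```

```text
[ 0.52531217 -0.03067275  0.103     ] [ 0.52413567 -0.02885018  0.003     ] [ 0.51579934 -0.32196384  0.003     ] [ 0.51654886 -0.32238674  0.013     ]
```

View pics/full.png

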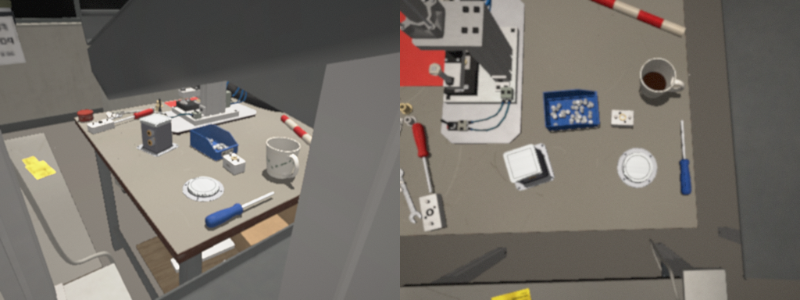

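Emit:
send_rows(series=[-50.3,-42.3,0,0,0,0,0,-50.3,-42.3,0,0,0,0,0,-50.3,-42.3,0,0,0,0,0,-50.3,-42.3,0,0,0,0,0,-50.3,-42.3,0,0,0,0,0,-50.3,-42.3,0,0,0,0,0,-50.3,-42.3,0,0,0,0,0,-50.3,-42.3,0,0,0,0,0,-50.3,-42.3,0,0,0,0,0,-50.3,-42.3,0,0,0,0,0], newtons=40)

```text
clock: 1.63
tcp_pos: [0.4052, 0.1775, 0.2317]
orientation: [0.001, 0.173, 0.985, 0.0]
wrist_force: [1.3, 0.1, 0.4]
finger_gap: 0.0003
```

Emit:
send_rows(series=[-18.4,-15.4,0,0,0,0,0,-18.4,-15.4,0,0,0,0,0,-18.4,-15.4,0,0,0,0,0,-18.4,-15.4,0,0,0,0,0,-18.4,-15.4,0,0,0,0,0,-18.4,-15.4,0,0,0,0,0,-18.4,-15.4,4,0,0,0,0,-18.4,-15.4,8,0,0,0,0,-18.4,-15.4,10,0,0,0,0,-18.4,-15.4,10,0,0,0,0])

```text
clock: 2.47
tcp_pos: [0.5212, -0.0279, 0.1263]
orientation: [-0.005, 0.174, 0.985, 0.0]
wrist_force: [-1.3, 0.5, 0.4]
finger_gap: 0.0001
```

Run:
```python
from h import *
s=get_state(); print(s["tcp_pos"],s["wrist_force"],s["joint_pos"].round(2) if hasattr(s["joint_pos"],'round') else s["joint_pos"])
a=read_camera("scene"); b=read_camera("top")
cv2.imwrite('pics/a1.png',np.hstack([cv2.resize(a[100:260,130:310],None,fx=2.2,fy=2.2),cv2.resize(b[130:290,90:270],None,fx=2.2,fy=2.2)]))
```

```text
[ 0.52117314 -0.02792081  0.12633207] [-1.29497683  0.53748754  0.37721836] [-0.21  0.28 -0.27  1.03  0.    0.14]
```

View pics/a1.png

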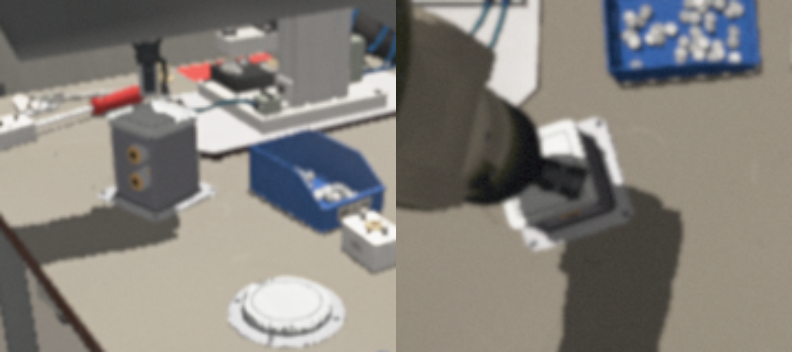

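Emit:
send_rows(series=[0,0,1.5,0,0,0,0,0,0,2.5,0,0,0,0,0,0,3.7,0,0,0,0,0,0,4.9,0,0,0,0,0,0,6.1,0,0,0,0,0,0,7.3,0,0,0,0,0,0,8.5,0,0,0,0,0,0,9.7,0,0,0,0,0,0,10.9,0,0,0,0,0,0,11.7,0,0,0,0])

```text
clock: 3.4
tcp_pos: [0.5269, -0.0283, 0.0162]
orientation: [0.002, 0.173, 0.985, -0.0]
wrist_force: [-1.3, -0.2, 9.1]
finger_gap: -0.0005
```

Emit:
send_rows(series=[0,0,0.4,0,0,0,0,0,0,0.7,0,0,0,0,0,0,0.7,0,0,0,0,0,0,0.7,0,0,0,0])

```text
clock: 3.73
tcp_pos: [0.5269, -0.0284, 0.0095]
orientation: [0.002, 0.173, 0.985, -0.0]
wrist_force: [-1.5, 0.9, 5.9]
finger_gap: 0.0001
```

Emit:
send_rows(series=[0,0,0.3,0,0,0,0,0,0,0.6,0,0,0,0,0,0,0.8,0,0,0,0,0,0,0.8,0,0,0,0])

```text
clock: 4.07
tcp_pos: [0.5269, -0.0283, 0.003]
orientation: [0.002, 0.173, 0.985, -0.0]
wrist_force: [-5.3, 0.9, 16.9]
finger_gap: -0.0005
```

At the stop (z = 0.003, 17 N). Lift off slowly, then rise and look.

Emit:
send_rows(series=[0,0,-0.5,0,0,0,0,0,0,-1,0,0,0,0,0,0,-1.6,0,0,0,0,0,0,-2.6,0,0,0,0,0,0,-4,0,0,0,0,0,0,-7,0,0,0,0,0,0,-10,0,0,0,0,0,0,-13,0,0,0,0,0,0,-16,0,0,0,0,0,0,-16,0,0,0,0])

```text
clock: 4.9
tcp_pos: [0.5285, -0.0288, 0.1664]
orientation: [0.005, 0.173, 0.985, -0.0]
wrist_force: [1.5, 0.1, 0.4]
finger_gap: 0.0003
```

Run:
```python
from h import *
s=get_state(); print(s["tcp_pos"],s["wrist_force"],s["clock"])
a=read_camera("scene"); b=read_camera("top")
cv2.imwrite('pics/a2.png',np.hstack([cv2.resize(a[100:260,130:310],None,fx=2.2,fy=2.2),cv2.resize(b[130:290,90:270],None,fx=2.2,fy=2.2)]))
```

```text
[ 0.52849439 -0.02882448  0.16635558] [1.49369562 0.10514425 0.44317524] 4.9
```

View pics/a2.png

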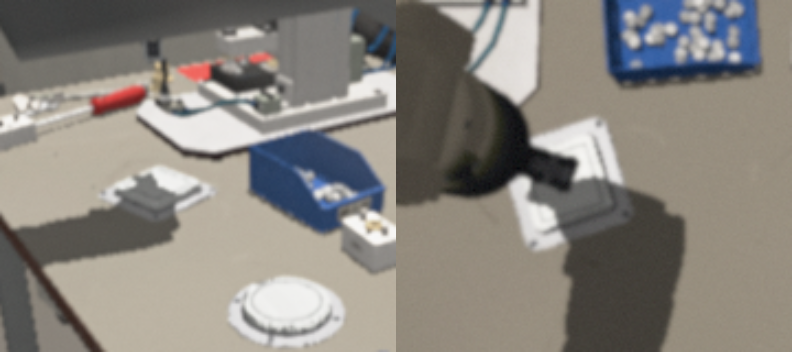

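Square column is down with only the cap rim above its flange. On to the round one.

Emit:
send_rows(series=[-9.1,-27.9,0,0,0,0,0,-9.1,-27.9,0,0,0,0,0,-9.1,-27.9,0,0,0,0,0,-9.1,-27.9,0,0,0,0,0,-9.1,-27.9,0,0,0,0,0,-9.1,-27.9,0,0,0,0,0,-9.1,-27.9,0,0,0,0,0,-9.1,-27.9,3,0,0,0,0,-9.1,-27.9,7,0,0,0,0,-9.1,-27.9,10,0,0,0,0])

```text
clock: 5.83
tcp_pos: [0.5134, -0.3219, 0.0557]
orientation: [-0.001, 0.175, 0.985, 0.001]
wrist_force: [0.4, 0.9, -1.2]
finger_gap: -0.0003
```

Run:
```python
from h import *
s=get_state(); print(s["tcp_pos"],s["wrist_force"],s["clock"])
a=read_camera("scene"); b=read_camera("top")
cv2.imwrite('pics/a3.png',np.hstack([cv2.resize(a[130:290,150:330],None,fx=2.2,fy=2.2),cv2.resize(b[130:290,160:340],None,fx=2.2,fy=2.2)]))
```

```text
[ 0.51338791 -0.3218835   0.05574245] [ 0.36074272  0.90551145 -1.17231472] 5.8333
```

View pics/a3.png

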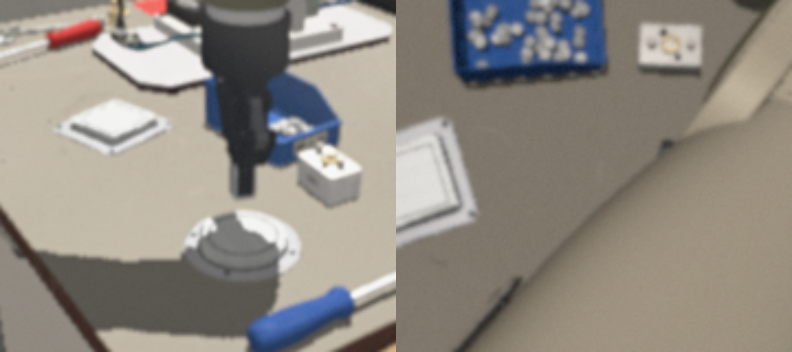

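Emit:
send_rows(series=[0,0,1.5,0,0,0,0,0,0,3,0,0,0,0,0,0,4,0,0,0,0,0,0,4.6,0,0,0,0,0,0,5,0,0,0,0,0,0,5.4,0,0,0,0,0,0,5.8,0,0,0,0,0,0,6,0,0,0,0,0,0,6,0,0,0,0])

```text
clock: 6.68
tcp_pos: [0.5149, -0.321, 0.003]
orientation: [0.0, 0.173, 0.985, -0.0]
wrist_force: [-7.4, 4.9, 20.8]
finger_gap: -0.0001
```

At the stop. Lift off steadily, then clear upward.

Emit:
send_rows(series=[0,0,-0.7,0,0,0,0,0,0,-2,0,0,0,0,0,0,-4,0,0,0,0,0,0,-7,0,0,0,0,0,0,-10,0,0,0,0,0,0,-13,0,0,0,0,0,0,-16,0,0,0,0,0,0,-19,0,0,0,0,0,0,-22,0,0,0,0,0,0,-22,0,0,0,0])

```text
clock: 7.52
tcp_pos: [0.5176, -0.3234, 0.2276]
orientation: [0.005, 0.173, 0.985, -0.003]
wrist_force: [0.3, -2.3, 0.5]
finger_gap: 0.0
```

Emit:
send_rows(series=[9.1,27.9,0,0,0,0,0,9.1,27.9,0,0,0,0,0,9.1,27.9,0,0,0,0,0,9.1,27.9,0,0,0,0,0,9.1,27.9,0,0,0,0,0,9.1,27.9,0,0,0,0,0,9.1,27.9,0,0,0,0,0,9.1,27.9,0,0,0,0,0,9.1,27.9,0,0,0,0,0,9.1,27.9,0,0,0,0,0])

```text
clock: 8.35
tcp_pos: [0.5251, -0.0281, 0.2198]
orientation: [0.001, 0.173, 0.985, -0.0]
wrist_force: [0.5, -0.8, 0.5]
finger_gap: 0.0002
```

Run:
```python
from h import *
s=get_state(); print(s["tcp_pos"],s["wrist_force"],s["clock"])
a=read_camera("scene"); b=read_camera("top")
for l in("power_cap","bin","block","driver"):
    for c in("scene","top"):
        d=silhouettes(c,l)
        if d: print(c,l,round(d[0]["p"],2),d[0]["box"])
cv2.imwrite('pics/a4.png',np.hstack([cv2.resize(a[120:300,170:350],None,fx=2.2,fy=2.2),cv2.resize(b[110:290,220:400],None,fx=2.2,fy=2.2)]))
```

```text
[ 0.52510515 -0.02813667  0.21978674] [ 0.52260279 -0.83938841  0.48647481] 8.35
scene power_cap 0.68 [241.7, 190.1, 41.3, 65.2]
top power_cap 0.92 [284.8, 190.0, 47.3, 42.1]
scene bin 0.58 [241.2, 159.0, 65.5, 45.5]
top bin 0.94 [185.1, 112.4, 73.1, 58.9]
scene block 0.84 [284.7, 199.9, 26.9, 25.2]
top block 0.88 [270.1, 141.0, 29.8, 23.3]
scene driver 0.55 [260.4, 245.1, 89.1, 45.1]
top driver 0.7 [357.9, 155.0, 18.1, 95.1]
```

View pics/a4.png

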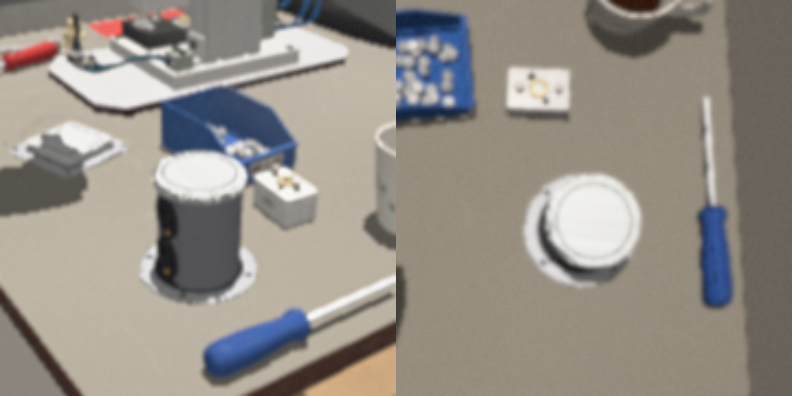

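Run:
```python
from h import *
for z in(.013,.08,.09,.103): print(z,proj("scene",[.516,-.322,z]).round(1),proj("top",[.516,-.322,z]).round(1))
a=read_camera("scene")
d=silhouettes("scene","power_cap")[0];print(d["p"],d["box"])
cv2.imwrite('pics/a5.png',cv2.resize(a[130:270,160:300],None,fx=4,fy=4,interpolation=2))
print(proj("scene",[.525,-.03,.013]),proj("scene",[.525,-.03,.003]))
```

```text
0.013 [259.8 236.7] [304.3 214. ]
0.08 [260.2 208.3] [308.4 211.1]
0.09 [260.3 203.9] [309.  210.7]
0.103 [260.4 198. ] [309.9 210.1]
0.68 [242.0, 193.3, 38.7, 55.7]
[201.17372381 183.85766526] [201.40513715 187.23595694]
```

View pics/a5.png

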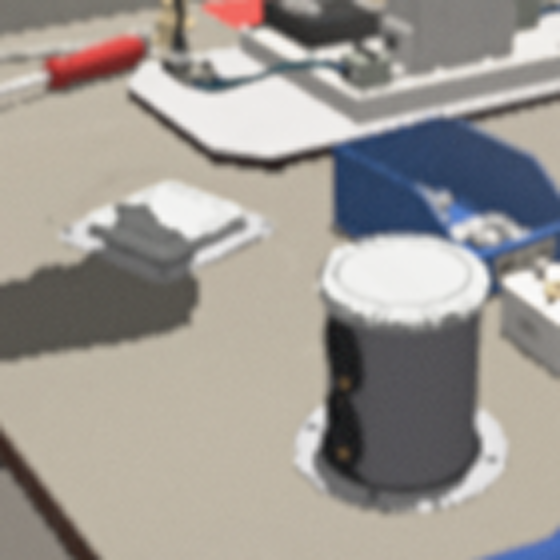

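Emit:
send_rows(series=[0,0,0,0,0,0,0,0,0,0,0,0,0,0,0,0,0,0,0,0,0,0,0,0,0,0,0,0,0,0,0,0,0,0,0,0,0,0,0,0,0,0,0,0,0,0,0,0,0,0,0,0,0,0,0,0,0,0,0,0,0,0,0,0,0,0,0,0,0,0])

```text
clock: 9.78
tcp_pos: [0.5249, -0.0282, 0.2193]
orientation: [0.0, 0.174, 0.985, 0.0]
wrist_force: [-1.6, 0.6, 0.2]
finger_gap: -0.0001
```

Run:
```python
from h import *
def fit(a,tag):
    g=cv2.cvtColor(a,6)[180:226,235:288]
    m=(g>200).astype(np.uint8)
    c=max(cv2.findContours(m,0,1)[0],key=cv2.contourArea);print(tag,np.array(cv2.boundingRect(c))+[235,180,0,0],cv2.contourArea(c))
a=read_camera("scene");fit(a,"now")
o=cv2.imread('pics/a4.png')  # earlier frame
e=cv2.resize(o[:,:396],(180,180),interpolation=cv2.INTER_AREA); n=a[120:300,170:350]
d=cv2.absdiff(e,n)[60:110,68:115]; print("diff mean",d.mean())
z=.103; t=np.linspace(0,2*np.pi,60)
for z in(.093,.103):
    P=np.array([proj("scene",[.516+.041*np.cos(k),-.322+.041*np.sin(k),z]) for k in t]); print(z,P.min(0),P.max(0))
print(get_state()["clock"])
```

```text
now [241 190  41  21] 628.0
diff mean 1.8438297872340426
0.093 [239.31941365 193.0176413 ] [281.27718451 213.11644933]
0.103 [239.2509454  188.65906304] [281.48372517 208.42432526]
9.8333
```

```bash
python3 -c "
from workcell import *
print(hand_in())"
```

```text
the job is handed in; nothing more can be done
None
```

The square air column is stowed and latched, and the round mains column is standing raised. I handed the job in at about 9.8 s of the 42 s allowed.

- **Square column:** I pressed it first with the shut fingers, down to its lower stop (TCP 3 mm above the bench, 17 N), and let go. It stayed down with its cap just proud of the flange in each picture after that.
- **Round column:** I pressed it to its stop (TCP 3 mm, 21 N), let go and moved the arm clear. It rose by itself, so neither column needed a second press.
- **Height check:** The round cap's image matches full height: its top edge is at row 190, where I expected about 189 if fully raised and 193 if it were 1 cm lower. Its centre gave about 0.099–0.101 m against the nominal 0.103 m, which is within measuring error. It did not move over a further 1.4 s.
- **Other items:** The bin, block and driver show where they were, apart from a few pixels of scatter in the detector boxes. At hand-in the fingers were about 0.2 m above the bench over the stowed square column, touching nothing.

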